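# Clear the silversmith's bench: lock away the silver, hang up the ear defenders

## Task

Clear the silversmith's bench for the night: slide the cover of the stock box fully open, lay every silver bar that is on the bench inside the box, then slide the cover fully shut over them. Also hang both pairs of ear defenders over the steel rail, the headband astride the bar with one cup on each side, and leave them hanging still. Do not disturb the hammer, the jar or the tin.

Things in the scene. Friction and masses are not known exactly. Their poses are not given: they have to be found in the camera images.
- stockbox: fixed dark wooden stock box, blue-lined, under a sliding cover. Outer 126 (own x) x 216 (y) mm, walls 8 mm, compartment 110 x 200 mm, inner floor 6 mm and wall tops 51 mm above the origin; brass side runners (tops at 63 mm) continue 124 mm behind it. Origin: centre of its underside, on the bench; own +x is the way the cover opens
- cover (a joint): slide of the pale wooden cover along the box's own +x: 0 = fully shut (it covers the compartment), 0.12 m = fully open (compartment clear). It stays where left; about 2 N moves it. Cover 126 x 198 x 6 mm, top at 59 mm above the box's origin
- cover_grip (a point): top centre of the red grip rib standing on the cover: rib 14 mm thick (box x), 90 mm long (box y), 30 mm tall; this point is 89 mm above the box's origin, and at box x = -45 mm + joint value, y = 0
- rail: fixed hanging rail: steel bar 16 mm in diameter along own x, between two pale wooden posts. Origin on the bench below the bar's middle
- rail_mid (a point): top of the bar at its middle, 155 mm above the bench; axes as the rail's: x along the bar. The free bar runs to x = -140 and +140 mm, where posts 30 mm wide (y) reach 165 mm above the bench
- mat: fixed black rubber bench mat 270 (own x) x 146 (own y) x 3 mm; origin at the centre of its underside
- muff_yellow: ear defenders, yellow cups, black headband; loose, standing on the cups, 60 (own x) x 154 (y) x 172 (z) mm, 240 g. Origin: centre of the footprint, at the cup bottoms. Cups (60 x 38 x 85 mm tall) at y = -58 and +58 mm, 78 mm gap between; the band arches over it. On top the black crown pad, 34 (x) x 56 (y) mm, from 138 to 172 mm above the origin: grip it across its 34 mm
- muff_yellow_crown (a point): underside of the yellow pair's crown pad, 138 mm above its origin: rests on the bar when hung
- muff_red: ear defenders, red cups, black headband; loose, standing on the cups, 60 (own x) x 154 (y) x 172 (z) mm, 240 g. Origin: centre of the footprint, at the cup bottoms. Cups (60 x 38 x 85 mm tall) at y = -58 and +58 mm, 78 mm gap between; the band arches over it. On top the black crown pad, 34 (x) x 56 (y) mm, from 138 to 172 mm above the origin: grip it across its 34 mm
- muff_red_crown (a point): underside of the red pair's crown pad, 138 mm above its origin: rests on the bar when hung
- bar1: cast silver bar, 80 (own x) x 24 (own y) x 20 (z) mm, about 360 g, loose, lying on the black mat; origin at the centre of its underside. May be absent
- bar2: cast silver bar, 80 (own x) x 24 (own y) x 20 (z) mm, about 360 g, loose, lying on the black mat; origin at the centre of its underside. May be absent
- bar3: cast silver bar, 80 (own x) x 24 (own y) x 20 (z) mm, about 360 g, loose, lying on the black mat; origin at the centre of its underside. May be absent
- bar4: cast silver bar, 80 (own x) x 24 (own y) x 20 (z) mm, about 360 g, loose, lying on the black mat; origin at the centre of its underside. May be absent
- hammer: bystander: hammer with wooden handle, 260 mm long, lying at the back of the bench; origin under its middle
- jar: bystander: amber jar, 70 mm in diameter, 90 mm tall, between robot and rail; origin at the centre of its underside
- tin: bystander: copper-coloured tin, 68 mm in diameter, 45 mm tall, beyond the ear defenders; origin at the centre of its underside

How it is judged:
By the outcome, as a careful person would: the job done as asked, in the order asked, and still so for the second after the job is handed in, with the robot touching nothing.
Of bar1, bar2, bar3, bar4 only 2 to 4 are there at a start; the rules pass over those that are not, and their reading is None.
At some moment in a run one of bar1, bar2, bar3, bar4 may be knocked a few centimetres aside while the robot is not near it.
It also fails if it takes over 210 s, if anything falls off the work surface, if the arm or the gripper's body presses on something with over 40 N, if the wrist force passes 120 N, or if a joint passes its speed limit or range.

## Robot

A 7-joint arm with a two-finger parallel gripper is mounted at the origin on the work surface. World frame = base frame: x ahead of the robot, y to its left, z up, the work surface at z = 0. Lengths are in m, angles in rad, forces in N, time in s.
With the tool pointing down it reaches from about 0.425 to 0.925 m from the base axis. Payload 6.8 kg.
Tool frame: the origin (TCP) lies at the very end of the fingers, on their centre line; the grasp point (between the pads) lies 19 mm behind it (grip_point_offset is the distance from the TCP to the grasp point, in m); z points along the fingers, y is the line along which they close (so a half turn about z gives the same grasp; the last joint's range is limited). The gripper opens to 85 mm and grips with 20 to 120 N. Pads are 22 mm wide; open, the fingers measure 114 mm over their backs; the gripper's body (76 mm by 85 mm) begins 54 mm behind the grasp point. The pads swing forward as they close: fully open they stand 13 mm farther back than shut.
Start: joints at [-0.108, 0.477, 0.022, 1.555, -0.011, 1.109, -0.083], TCP at [0.675, 0, 0.231] pointing down, gripper open.
Joint ranges: [-2.96, 2.96], [-0.34, 2.1], [-1.41, 1.46], [0.24, 2.44], [-1.37, 4.51], [0.17, 1.92], [-2.96, 2.96]. Speed limits (rad/s): [2.39, 2.39, 3.14, 3.14, 3.14, 3.14, 3.14].

## Interface

Orientations are given as a unit quaternion [w, x, y, z].
In Python, from station import * gives the robot as it stands.
- The arm moves only by the tool carry_out, never from a script. Its argument "rows" is text: rows parted by semicolons, each of 4 numbers parted by spaces: the shift along the world's x, y, z in mm, then the turn about the world's z in degrees. In form: dx dy dz yaw; .... A call has 1 to 10 rows; each row shifts and turns the commanded pose from where the row before left it; what a row does not reach is not made up. A row lasts 1/8 s, in which the tool goes at most 62.5 mm and 10.7 degrees, less where a joint would pass 70% of its speed; a pose out of reach is approached as far as the arm can. A call is refused whole if a number of a shift passes 62.5 or a number of a turn 10.7, either way. A call with a gripper value outside its range is refused whole. "claw" is the finger opening in mm, from 0 to 85.4, set as the call begins (left out, the last holds). The fingers move at their own pace and stop on an object; "force" is the grip in N (left out, the last holds). Time passes only in rows, so rows that do not move let the fingers close. It gives the time, the measured TCP pose, the force, the opening and the grip force at its end, in the units of the state.
- get_obs(): the state, without advancing time (a new reading comes with each control period).
- read_camera(name): name is "scene" or "side" or "wrist"; returns a dict with "img" (400x640x3 uint8, blue, green, red), "fov_y" (degrees; the focal length in pixels is half the picture's height over the tangent of half this angle, whatever the lens; pixels are square), "cx", "cy" (the principal point, pixels), "world_to_cam" (4x4, takes a point from world to camera coordinates). Camera axes: x right, y up, looking along -z (the intrinsics and any distortion apply to the point x, -y, -z); pixel columns grow to the right and rows downward; lengths in m; the calibration is good to about 2 mm. A picture is of the moment at which its call begins. There is no depth.
- hand_in(): hands the job in; it is judged then, once.
Trained networks look in the newest picture that a camera, given by its name, has taken for a name from the list of things; names that differ only in an ending like _2 or _b are one class to them, and where a whole thing is asked for, a point or a joint stands for the part that bears it (a point fixed in the world has none). Each returns a list of dicts, best first, with "confidence" (0 to 1); they miss things now and then, are a little off and sometimes report something else, mostly with a low value. They report only what shows in the picture. A call takes as long as a camera call.
- recognise(camera, thing): "centre" ([column, row] in pixels, amid what is visible of it).
- outline_of(camera, thing): "pixels" (400x640 bool, what is visible of it) and "centre" ([column, row] in pixels, amid what is visible of it).
- place_of(camera, thing): "centre" ([column, row] in pixels: a listed point, or the origin of a listed thing).
The state is a dict: "t": time; "q": joint angles; "joint_vel": joint speeds; "joint_torque": joint torques, N m; "eef_pos": TCP position; "tool_rot": TCP orientation; "contact_force": force on the tool from outside, world axes, zero at the start; "torque": the same for the moment, N m; "gripper_width": opening from 0.0 (shut) to 1.0 (fully open); "grasp_force": force on a finger pad.
Only numpy, scipy, OpenCV 4.12 (cv2) and the standard library are available. Lean on these libraries where they do the work, as an engineer would, in place of code of your own. Each camera call takes 0.05 s, during which the arm holds its last target. There are 200 camera calls.

## Working session

There is one attempt and no reset: what is moved stays moved. The work goes in short steps, Python scripts to look and compute and a tool call to move; the robot and the scene stay as the last step left them, time stands still between calls to the robot, and variables do not carry over. Pictures are saved under pics/ and viewed, at most 14 in all, crops included, and the job is handed in when it is done.

Besides the shell and the picture viewer there is one more tool, called by a JSON object that holds its "method" and its "body". carry_out: Moves the arm, as the interface text tells. Its arguments: {"type":"object","properties":{"rows":{"type":"string"},"claw":{"type":"number"},"force":{"type":"number"}},"required":["rows"]}

```bash
ls; mkdir -p pics; python3 - <<'E'
from station import *
import cv2,numpy as np
o=get_obs();print(o)
for n in("scene","side"):
    c=read_camera(n);cv2.imwrite(f"pics/{n}0.png",c["img"]);print(n,c["fov_y"],c["cx"],c["cy"],np.round(c["world_to_cam"],3).tolist(),[k for k in c])
    for t in "stockbox cover_grip cover rail_mid rail mat muff_yellow muff_red muff_yellow_crown muff_red_crown bar1 hammer jar tin".split():
        try: print(t,[(np.round(d["centre"],1).tolist(),round(d["confidence"],2)) for d in place_of(n,t)])
        except Exception as e: print(t,e)
E
```

```text
pics
{'t': 0.0, 'q': array([-0.10808185,  0.4777725 ,  0.0223434 ,  1.55645983, -0.01149495,
        1.10930856, -0.08312479]), 'joint_vel': array([-1.16810605e-03,  8.69555812e-04,  1.00566971e-04, -9.42443496e-04,
       -1.28275673e-03, -8.20450901e-04, -8.64086019e-05]), 'joint_torque': array([-5.45967814e-04, -5.96443820e+01,  1.60769675e+00, -2.81194621e+01,
        1.24063640e-02,  9.39900521e-03,  2.20753498e-05]), 'eef_pos': array([ 6.74401566e-01, -3.15034623e-05,  2.30340764e-01]), 'tool_rot': array([-5.91717578e-04,  7.07114416e-01,  7.07098561e-01, -6.91344730e-04]), 'contact_force': array([-0.0964098 ,  0.09613648,  0.12799906]), 'torque': array([0.03656439, 0.04356988, 0.01059698]), 'grasp_force': 0.0, 'gripper_width': 1.0047725626329131}
scene 53.463818985497156 328.6159355957212 199.02470014296938 [[0.011, 1.0, -0.002, -0.009], [-0.778, 0.01, 0.628, 0.354], [0.628, -0.005, 0.778, -1.609], [0.0, 0.0, 0.0, 1.0]] ['img', 'fov_y', 'cx', 'cy', 'world_to_cam']
stockbox [([299.4, 216.4], 0.73)]
cover_grip [([296.3, 194.9], 0.93)]
cover it knows: bar, cover_grip, hammer, jar
[... 876 characters left out ...]
, ([278.6, 293.5], 0.27)]
cover it knows: bar, cover_grip, hammer, jar, mat, muff_red, muff_red_crown, muff_yellow, muff_yellow_crown, rail, rail_mid, stockbox, tin
rail_mid [([384.3, 145.9], 0.62), ([326.0, 297.0], 0.33)]
rail []
mat [([328.1, 300.1], 0.83), ([285.6, 375.1], 0.51)]
muff_yellow [([359.3, 396.3], 0.82)]
muff_red [([285.4, 379.7], 0.67), ([356.6, 238.7], 0.56)]
muff_yellow_crown [([360.9, 343.3], 0.69)]
muff_red_crown [([278.9, 320.6], 0.56)]
bar1 [([317.9, 287.6], 0.79), ([338.2, 309.8], 0.71), ([279.4, 292.9], 0.6), ([376.4, 293.7], 0.53)]
hammer [([232.2, 260.2], 0.86), ([279.6, 320.5], 0.38)]
jar [([364.1, 342.2], 0.65), ([411.3, 220.6], 0.62)]
tin [([237.6, 340.4], 0.71)]
```

View images.

View pics/scene0.png

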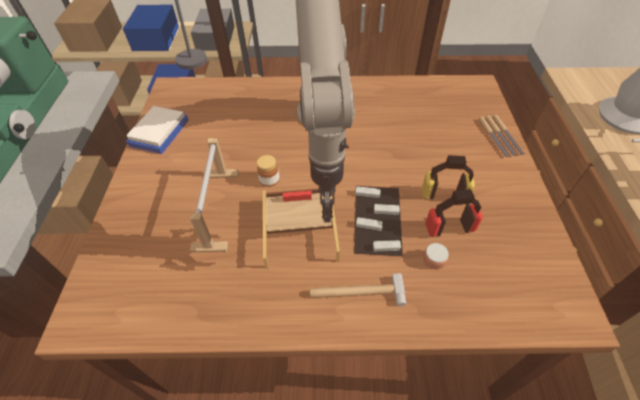

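View pics/side0.png

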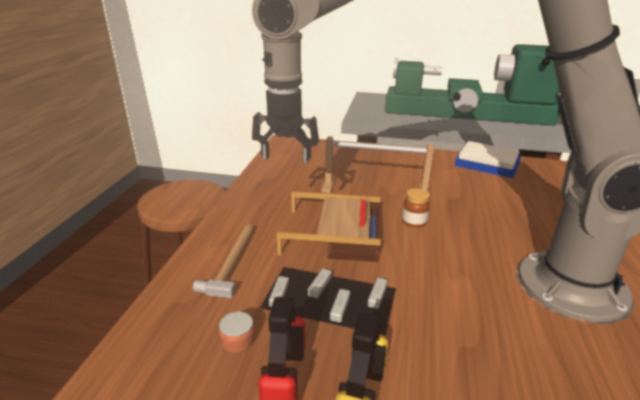

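```bash
cat > h.py <<'E'
from station import *
import cv2,numpy as np
class Cam:
    def __init__(s,n):
        s.n=n;c=read_camera(n);s.img=c["img"];s.M=np.array(c["world_to_cam"]);s.f=200/np.tan(np.radians(c["fov_y"]/2));s.cx,s.cy=c["cx"],c["cy"]
        s.R=s.M[:3,:3];s.o=-s.R.T@s.M[:3,3]
    def ray(s,p):
        p=np.atleast_2d(np.asarray(p,float));d=np.c_[(p[:,0]-s.cx)/s.f,-(p[:,1]-s.cy)/s.f,-np.ones(len(p))]
        return d@s.R
    def plane(s,p,z):
        d=s.ray(p);return s.o+d*((z-s.o[2])/d[:,2])[:,None]
    def proj(s,P):
        q=np.atleast_2d(P)@s.R.T+s.M[:3,3];return np.c_[s.cx-s.f*q[:,0]/q[:,2],s.cy+s.f*q[:,1]/q[:,2]]
def tri(c1,p1,c2,p2):
    d1=c1.ray(p1)[0];d2=c2.ray(p2)[0];A=np.c_[d1,-d2];s=np.linalg.lstsq(A,c2.o-c1.o,rcond=None)[0]
    a=c1.o+s[0]*d1;b=c2.o+s[1]*d2;return (a+b)/2,np.linalg.norm(a-b)
def rect(c,px,z):
    ys,xs=np.nonzero(px);P=c.plane(np.c_[xs,ys],z)[:,:2]*1000
    (x,y),(w,h),a=cv2.minAreaRect(P.astype(np.float32))
    if h>w:w,h,a=h,w,a-90
    return np.round([x,y,w,h,(a+90)%180-90],1)
E
python3 - <<'E'
from h import *
S=Cam("scene");D=Cam("side")
hz=dict(cover_grip=89,rail_mid=155,mat=0,muff_yellow=0,muff_red=0,muff_yellow_crown=138,muff_red_crown=138,stockbox=0,jar=0,tin=0,hammer=0)
print("self proj tcp",S.proj(get_obs()["eef_pos"]),D.proj(get_obs()["eef_pos"]))
for t,z in hz.items():
    a=place_of("scene",t);b=place_of("side",t)
    print(t)
    for q in a[:2]: print("  S",np.round(S.plane(q["centre"],z/1000)[0]*1000),round(q["confidence"],2))
    for q in b[:2]: print("  D",np.round(D.plane(q["centre"],z/1000)[0]*1000),round(q["confidence"],2))
    if a and b:
        P,e=tri(S,a[0]["centre"],D,b[0]["centre"]);print("  T",np.round(P*1000),round(e*1000,1))
for n,c in(("scene",S),("side",D)):
  for t,z in dict(bar1=.013,mat=.003,cover_grip=.089,muff_yellow=.1,muff_red=.1,stockbox=.055,rail=.155).items():
    for q in outline_of(n,t):
        if q["confidence"]>.3: print(n,t,round(q["confidence"],2),np.round(q["centre"]),rect(c,q["pixels"],z),q["pixels"].sum())
for n,c in(("scene",S),("side",D)): print([np.round(c.plane(q["centre"],.003)[0]*1000).tolist()+[round(q["confidence"],2)] for q in place_of(n,"bar1")])
cv2.imwrite("pics/s1.png",cv2.resize(S.img[120:320,180:500],None,fx=2.5,fy=2.5,interpolation=3))
E
```

```text
self proj tcp [[327.92831026 209.23645001]] [[286.87644301 165.46499627]]
cover_grip
  S [496. -98.  89.] 0.8
  S [598. 150.  89.] 0.48
  D [ 495. -102.   89.] 0.61
  T [495. -98.  90.] 2.4
rail_mid
  S [ 494. -371.  155.] 0.58
  D [ 487. -368.  155.] 0.9
  D [437. 510. 155.] 0.45
  T [ 489. -374.  151.] 3.4
mat
  S [532. 168.   0.] 0.69
  D [548. 166.   0.] 0.56
  T [543. 169.   7.] 10.5
muff_yellow
  S [435. 394.   0.] 0.66
  D [443. 389.   0.] 0.83
  D [645. 179.   0.] 0.34
  T [442. 392.   6.] 2.5
muff_red
  S [570. 379.   0.] 0.87
  D [638. 181.   0.] 0.45
  T [619. 325. 112.] 56.9
muff_yellow_crown
  S [438. 388. 138.] 0.69
  S [618. 167. 138.] 0.69
  D [447. 406. 138.] 0.72
  T [442. 393. 132.] 16.0
muff_red_crown
  S [576. 384. 138.] 0.91
  D [587. 381. 138.] 0.65
  D [500. -11. 138.] 0.19
  T [583. 383. 143.] 6.7
stockbox
  S [528. -91.   0.] 0.7
  S [790.  80.   0.] 0.3
  D [522. -91.   0.] 0.68
  T [524. -92.  -3.] 3.5
jar
  D [ 368. -194.    0.] 0.7
tin
  S [693. 310.   0.] 0.75
  D [698. 315.   0.] 0.66
  T [695. 312.  -0.] 6.6
hammer
  S [796.  81.   0.] 0.63
  S [569. 
[... 1246 characters left out ...]
] [439.5 136.6 100.5  30.2  79.4] 397
side bar1 0.53 [234. 332.] [699.4 307.5 106.6  68.8 -63.4] 1222
side mat 0.91 [330. 298.] [542.9 164.1 274.5 151.7  -5.3] 3854
side cover_grip 0.76 [346. 218.] [543.4 -40.1 189.4 122.1 -83.6] 1913
side muff_yellow 0.55 [362. 358.] [438.2 390.6 183.5  62.   86.1] 2656
side muff_red 0.76 [283. 349.] [575.6 390.7 216.2  67.7 -78.8] 3409
side stockbox 0.98 [346. 230.] [582.3 -54.2 304.  251.4 -84.8] 4229
side rail 0.79 [367. 145.] [ 494.4 -211.9  367.1  322.2  -89.1] 1341
[[641.0, 179.0, 3.0, 0.81], [527.0, 193.0, 3.0, 0.72], [576.0, 130.0, 3.0, 0.59], [437.0, 124.0, 3.0, 0.45]]
[[437.0, 133.0, 3.0, 0.94], [510.0, 196.0, 3.0, 0.93], [644.0, 184.0, 3.0, 0.5]]
```

View pics/s1.png

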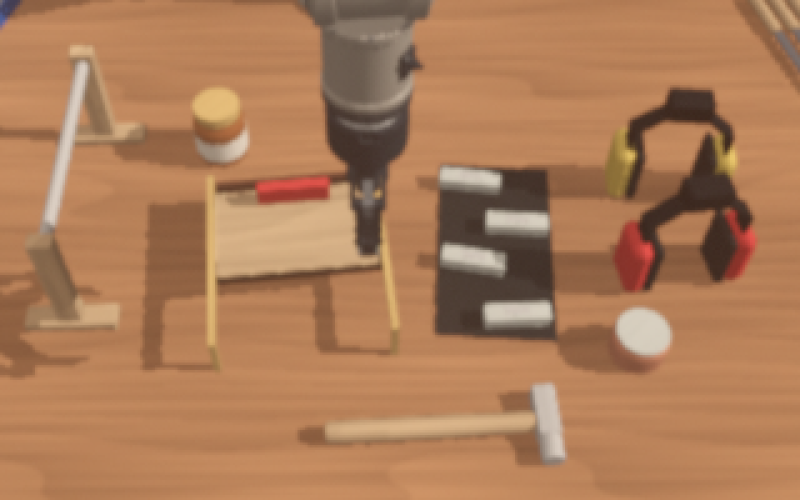

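{"method": "carry_out", "body": {"rows": "-40 -25 0 5; -50 -25 0 0; -50 -25 0 0; -36 -23 0 0; 0 0 0 0; 0 0 0 0", "claw": 50, "force": 40}}

```text
t: 4.15
eef_pos: [0.4998, -0.0976, 0.2318]
tool_rot: [0.0, 0.675, 0.737, 0.001]
contact_force: [0.2, 0.3, -0.4]
gripper_width: 0.588
grasp_force: 0.0
```

```bash
python3 - <<'E'
from h import *
S=Cam("scene");D=Cam("side");W=Cam("wrist")
print(get_obs()["eef_pos"],W.o)
for c in(S,D,W):
    b=c.img.astype(int);m=((b[...,2]>110)&(b[...,1]<70)&(b[...,0]<70)).astype(np.uint8)
    n,l,st,ce=cv2.connectedComponentsWithStats(m)
    for i in range(1,n):
        if st[i,4]>40: print(c.n,ce[i],st[i],rect(c,l==i,.089))
bar=[(213.2,144.8),(198.8,211.2)];print("rail ends",S.plane(bar,.147))
for n,c in(("wrist",W),("side",D),("scene",S)):
    for t,z in(("cover_grip",.089),("stockbox",0),("rail_mid",.155)):
        print(n,t,[(np.round(c.plane(q["centre"],z)[0]*1000).tolist(),round(q["confidence"],2)) for q in place_of(n,t)][:2])
cv2.imwrite("pics/w1.png",W.img)
cv2.imwrite("pics/d1.png",cv2.resize(D.img[100:300,240:480],None,fx=3,fy=3,interpolation=3))
E
```

```text
[ 0.50005615 -0.09706821  0.23131143] [ 0.49427902 -0.02516717  0.37456536]
scene [296.86868687 197.21212121] [284 195  27   6  99] [518.4 -93.6  79.3  14.7 -84.3]
scene [474.63076923 217.86153846] [470 203  10  28 130] [599.2 430.8 102.2  26.1 -13.2]
scene [432.66545455 222.95272727] [425 209  17  27 275] [616.4 306.5  96.8  42.5 -25.3]
side [362.71875 212.4375 ] [360 201   6  24  96] [500.9 -68.6 113.4  10.3 -84.6]
side [298.66666667 321.49333333] [292 317  13   9  75] [565.8 331.3  19.7  18.8  77.6]
side [277.00294985 388.68436578] [258 374  38  26 678] [565.8 468.   58.2  44.2  11.8]
wrist [224.2739726  262.79452055] [217 246  13  31  73] [ 405.3 -186.3   38.9    5.8   73.5]
wrist [297.11904762 252.42857143] [292 247  13  10  84] [ 484.1 -166.6   13.    10.6    5. ]
wrist [633.96666667 257.83809524] [625 246  15  22 210] [ 849.4 -140.7   25.2   16.1  -85. ]
wrist [632.70833333 274.20833333] [621 270  19  10  96] [ 853.2 -161.5   23.2   10.2   -5.1]
wrist [ 10.5 394. ] [  8 387   6  13  42] [ 135.  -394.2   19.6    5.9  -87. ]
rail ends [[ 0.34508844 -0.36578327  0.147     ]
 [ 0.61281209 -0.36004252  0.147     ]]
wrist cover_grip [([503.0, -89.0, 89.0], 0.82)]
wrist stockbox [([515.0, -84.0, 0.0], 0.55), ([366.0, -197.0, 0.0], 0.34)]
wrist rail_mid []
side cover_grip [([495.0, -91.0, 89.0], 0.9), ([445.0, 356.0, 89.0], 0.33)]
side stockbox [([513.0, -83.0, 0.0], 0.89), ([577.0, 388.0, 0.0], 0.42)]
side rail_mid [([481.0, -360.0, 155.0], 0.9)]
scene cover_grip [([506.0, -97.0, 89.0], 0.63)]
scene stockbox [([518.0, -100.0, 0.0], 0.7)]
scene rail_mid [([492.0, -361.0, 155.0], 0.76)]
```

View pics/w1.png

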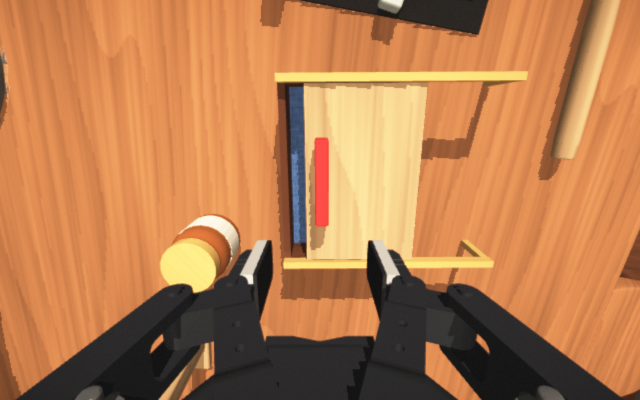

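View pics/d1.png

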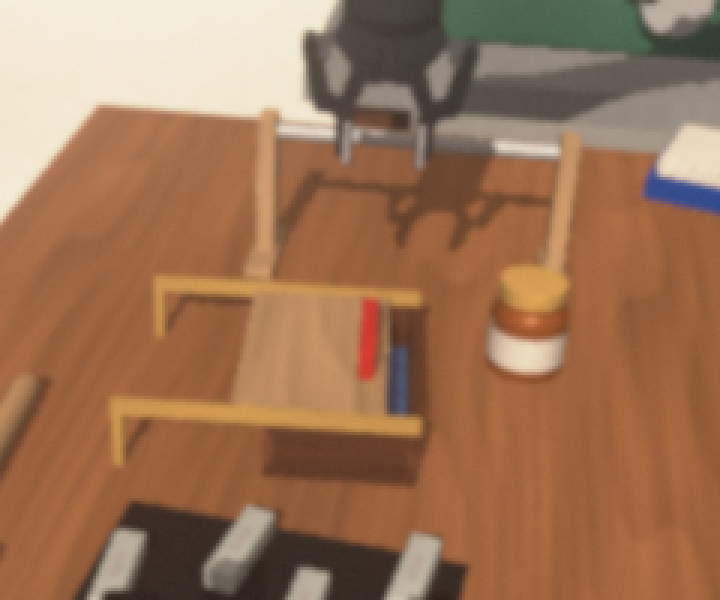

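```bash
python3 - <<'E'
from h import *
W=Cam("wrist");S=Cam("scene")
print(np.round(W.R,3))
print("runner L/R top", np.round(W.plane([(276,77),(527,76),(284,264),(492,263)],.063)*1000))
print("rib", np.round(W.plane([(315,138),(328,138),(316,226),(329,226)],.089)*1000))
print("cover far edge",np.round(W.plane([(427,84),(414,259)],.059)*1000),"near edge",np.round(W.plane([(304,84),(307,257)],.059)*1000))
print("wall near-x outer",np.round(W.plane([(286,84),(292,255)],.051)*1000))
print(np.round(S.plane([(206,172),(213.2,144.8),(198.8,211.2)],.155)*1000))
E
```

```text
[[ 0.996  0.087  0.001]
 [-0.083  0.957 -0.279]
 [-0.025  0.278  0.96 ]]
runner L/R top [[ 448.    8.   63.]
 [ 696.   30.   63.]
 [ 466. -198.   63.]
 [ 713. -175.   63.]]
rib [[ 491.  -46.   89.]
 [ 504.  -45.   89.]
 [ 500. -137.   89.]
 [ 513. -135.   89.]]
cover far edge [[ 600.   15.   59.]
 [ 621. -180.   59.]] near edge [[ 476.    4.   59.]
 [ 493. -189.   59.]]
wall near-x outer [[ 456.    3.   51.]
 [ 474. -192.   51.]]
[[ 471. -364.  155.]
 [ 354. -362.  155.]
 [ 619. -357.  155.]]
```

{"method": "carry_out", "body": {"rows": "2 6 -40 0; 0 0 -45 0; 0 0 -45 0; 0 0 -25 0; 0 0 -10 0; 0 0 0 0; 0 0 0 0"}}

```text
t: 5.72
eef_pos: [0.502, -0.0921, 0.0674]
tool_rot: [0.001, 0.676, 0.737, 0.001]
contact_force: [0.0, 0.2, 0.4]
gripper_width: 0.584
grasp_force: 0.0
```

{"method": "carry_out", "body": {"rows": "0 0 0 0; 0 0 0 0; 0 0 0 0; 0 0 0 0; 20 1.8 0 0; 20 1.8 0 0; 20 1.8 0 0; 20 1.8 0 0; 12 1 0 0; 0 0 0 0", "claw": 5}}

```text
t: 6.98
eef_pos: [0.5936, -0.0833, 0.0671]
tool_rot: [0.0, 0.675, 0.738, 0.0]
contact_force: [-1.1, 1.0, 6.6]
gripper_width: 0.154
grasp_force: 40.8
```

{"method": "carry_out", "body": {"rows": "2 0 0 0; 2 0 0 0; 0 0 0 0; 0 0 0 0"}}

```text
t: 7.48
eef_pos: [0.5937, -0.0833, 0.0671]
tool_rot: [-0.003, 0.675, 0.737, -0.002]
contact_force: [-14.1, 1.5, 18.5]
gripper_width: 0.154
grasp_force: 42.4
```

{"method": "carry_out", "body": {"rows": "-3 0 0 0; 0 0 0 0; 0 0 0 0; 0 0 40 0; 0 0 50 0; 0 0 50 0; -20 60 20 0; -20 60 0 0; -10 60 0 -5; 0 0 0 0", "claw": 50}}

```text
t: 8.72
eef_pos: [0.5443, 0.0986, 0.2253]
tool_rot: [-0.001, 0.704, 0.71, 0.001]
contact_force: [-0.4, -1.4, -0.6]
gripper_width: 0.584
grasp_force: 0.0
```

```bash
cat > bars.py <<'E'
from h import *
W=Cam("wrist");o=get_obs();print(np.round(o["eef_pos"]*1000,1),o["tool_rot"].round(3))
b=W.img.astype(int)
for q in outline_of("wrist","bar1"):
    if q["confidence"]>.3: print(round(q["confidence"],2),np.round(q["centre"]),rect(W,q["pixels"],.023),q["pixels"].sum())
import sys
cv2.imwrite(f"pics/{sys.argv[1]}.png",W.img)
E
python3 bars.py w2
```

```text
[545.   94.9 225.2] [-0.     0.705  0.709  0.   ]
0.96 [339. 149.] [567.1 133.4  79.8  25.1  78.3] 1418
0.82 [291.  93.] [511.5 193.9  78.9  25.6  85.1] 1628
0.82 [409. 110.] [646.4 179.2  79.6  28.2 -87.3] 1767
0.71 [230. 141.] [439.9 138.4  79.6  27.4  81.5] 1582
```

View pics/w2.png

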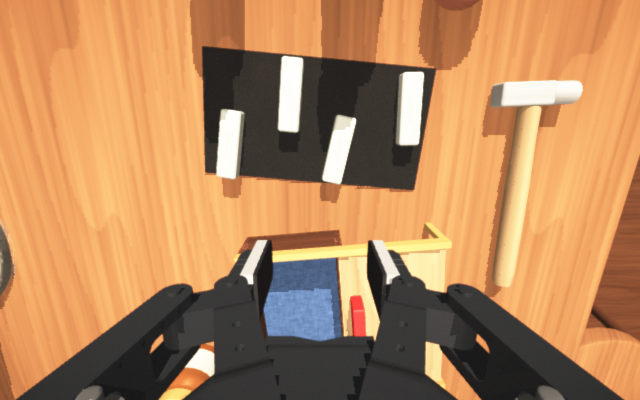

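{"method": "carry_out", "body": {"rows": "11 19 -40 -6; 11 19 -40 -6; 0 0 -50 0; 0 0 -45 0; 0 0 -25 0; 0 0 0 0; 0 0 -10 0; 0 0 -9 0; 0 0 0 0; 0 0 0 0"}}

```text
t: 10.07
eef_pos: [0.5677, 0.1301, 0.0066]
tool_rot: [0.0, 0.777, 0.629, 0.0]
contact_force: [0.8, 0.4, 0.3]
gripper_width: 0.585
grasp_force: 0.0
```

{"method": "carry_out", "body": {"rows": "0 0 0 0; 0 0 0 0; 0 0 0 0; 0 0 0 0; 0 0 20 0; 0 0 50 0; 0 0 50 -10.4; -10 -45 0 -10.4; -10 -45 0 -10.4; -10 -45 0 -10.4", "claw": 15, "force": 60}}

```text
t: 11.32
eef_pos: [0.5367, -0.0062, 0.1271]
tool_rot: [-0.0, 0.951, 0.31, 0.0]
contact_force: [0.5, -0.2, -3.4]
gripper_width: 0.263
grasp_force: 59.7
```

{"method": "carry_out", "body": {"rows": "-10 -45 0 -10.4; -10 -45 0 -10.4; 0 -40 0 -10.4; 0 -21 0 0; 0 0 0 0; 0 0 0 0"}}

```text
t: 12.08
eef_pos: [0.5174, -0.1547, 0.1264]
tool_rot: [-0.001, 0.999, 0.046, 0.0]
contact_force: [-1.1, -0.4, -3.3]
gripper_width: 0.264
grasp_force: 59.7
```

{"method": "carry_out", "body": {"rows": "0 -1 -40 0; 0 0 -40 0; 0 0 -20 0; 0 0 0 0; 0 0 -8 0; 0 0 -7 0; 0 0 0 0; 0 0 0 0"}}

```text
t: 13.08
eef_pos: [0.5176, -0.157, 0.0115]
tool_rot: [0.0, 0.999, 0.045, 0.0]
contact_force: [-0.2, -0.3, -3.1]
gripper_width: 0.268
grasp_force: 59.7
```

{"method": "carry_out", "body": {"rows": "0 0 0 0; 0 0 0 0; 0 0 0 0; 0 0 20 0; 0 0 40 10.4; 0 20 50 10.4; 0 40 50 10.4; 0 40 30 10.4; 0 40 0 10.4; 10 50 0 10.4", "claw": 34}}

```text
t: 14.32
eef_pos: [0.5273, 0.0324, 0.2009]
tool_rot: [0.0, 0.83, 0.558, 0.001]
contact_force: [0.3, 0.0, 0.4]
gripper_width: 0.398
grasp_force: 0.0
```

{"method": "carry_out", "body": {"rows": "10 40 0 10.4; 10 20 0 10.4; 0 0 0 0; 0 0 0 0", "claw": 50}}

```text
t: 14.82
eef_pos: [0.547, 0.0906, 0.1998]
tool_rot: [0.0, 0.719, 0.695, -0.001]
contact_force: [0.7, 0.5, -0.1]
gripper_width: 0.585
grasp_force: 0.0
```

```bash
python3 bars.py w3
```

```text
[547.   90.3 199.8] [ 0.     0.719  0.696 -0.   ]
0.98 [410.  96.] [646.  179.5  79.4  27.8 -88.2] 2136
0.83 [282.  85.] [512.  193.6  79.2  25.7  84.5] 2007
0.68 [220. 141.] [440.6 138.1  79.5  28.8  80.7] 1908
```

View pics/w3.png

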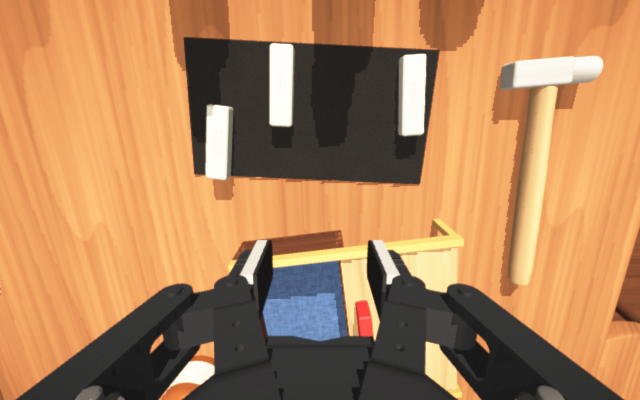

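{"method": "carry_out", "body": {"rows": "-18 50 -30 -3; -17 53 -30 0; 0 0 -50 0; 0 0 -40 0; 0 0 -24 0; 0 0 0 0; 0 0 -10 0; 0 0 -9 0; 0 0 0 0; 0 0 0 0"}}

```text
t: 16.18
eef_pos: [0.5128, 0.1946, 0.0076]
tool_rot: [0.0, 0.735, 0.678, 0.0]
contact_force: [-0.1, 0.8, 0.4]
gripper_width: 0.589
grasp_force: 0.0
```

{"method": "carry_out", "body": {"rows": "0 0 0 0; 0 0 0 0; 0 0 0 0; 0 0 0 0; 0 0 20 0; 0 0 50 0; 0 0 50 -10; 0 -45 0 -10; 0 -45 0 -10; 0 -45 0 -10", "claw": 15}}

```text
t: 17.42
eef_pos: [0.5118, 0.058, 0.127]
tool_rot: [-0.0, 0.924, 0.383, -0.0]
contact_force: [0.0, 0.8, -4.7]
gripper_width: 0.264
grasp_force: 60.0
```

{"method": "carry_out", "body": {"rows": "0 -45 0 -10; 0 -45 0 -10; 0 -40 0 -10; 1 -42 0 -10; 0 0 0 0; 0 0 0 0; 0 0 0 0"}}

```text
t: 18.3
eef_pos: [0.5135, -0.1111, 0.127]
tool_rot: [-0.0, 0.999, 0.048, -0.0]
contact_force: [-0.2, -0.1, -4.4]
gripper_width: 0.258
grasp_force: 60.1
```

{"method": "carry_out", "body": {"rows": "0 -1 -40 0; 0 0 -40 0; 0 0 -20 0; 0 0 0 0; 0 0 -8 0; 0 0 -7 0; 0 0 0 0; 0 0 0 0"}}

```text
t: 19.3
eef_pos: [0.5138, -0.1136, 0.0126]
tool_rot: [0.0, 0.999, 0.047, 0.0]
contact_force: [0.1, 0.1, -3.6]
gripper_width: 0.264
grasp_force: 60.1
```

{"method": "carry_out", "body": {"rows": "0 0 0 0; 0 0 0 0; 0 0 0 0; 0 0 20 0; 0 0 40 10; 0 20 50 10; 0 40 50 10; 0 40 30 10; 0 40 0 10; 10 30 0 10", "claw": 34}}

```text
t: 20.55
eef_pos: [0.5234, 0.0574, 0.202]
tool_rot: [0.0, 0.84, 0.543, 0.001]
contact_force: [0.4, 0.1, -0.1]
gripper_width: 0.395
grasp_force: 0.0
```

{"method": "carry_out", "body": {"rows": "15 20 0 10; 10 10 0 10; 0 0 0 0; 0 0 0 0", "claw": 50}}

```text
t: 21.05
eef_pos: [0.5481, 0.0846, 0.201]
tool_rot: [-0.0, 0.736, 0.677, -0.0]
contact_force: [-0.4, -0.2, -0.2]
gripper_width: 0.583
grasp_force: 0.0
```

```bash
python3 bars.py w4
```

```text
[548.1  84.5 201. ] [ 0.     0.736  0.677 -0.   ]
0.91 [407.  84.] [646.3 179.5  81.   28.9 -88.8] 2272
0.9 [219. 139.] [440.3 138.1  79.2  27.8  81.1] 1867
0.71 [308. 323.] [ 512.8 -106.8   80.3   36.1    4.9] 1233
```

{"method": "carry_out", "body": {"rows": "50 48 -30 6; 50 48 -30 0; 0 0 -50 0; 0 0 -40 0; 0 0 -24 0; 0 0 0 0; 0 0 -10 0; 0 0 -11 0; 0 0 0 0; 0 0 0 0"}}

```text
t: 22.4
eef_pos: [0.6344, 0.1652, 0.0196]
tool_rot: [0.002, 0.699, 0.715, 0.003]
contact_force: [-1.7, -2.0, 15.3]
gripper_width: 0.584
grasp_force: 6.9
```

{"method": "carry_out", "body": {"rows": "0 0 20 0; 0 0 40 0; 0 0 40 0; 0 0 40 0; -20 -40 30 0; -20 -20 10 0; 0 0 0 0; 0 0 0 0"}}

```text
t: 23.4
eef_pos: [0.5915, 0.1057, 0.1969]
tool_rot: [-0.0, 0.698, 0.716, 0.001]
contact_force: [-0.6, 0.6, -0.2]
gripper_width: 0.58
grasp_force: 0.0
```

```bash
python3 bars.py w5
```

```text
[591.5 106.1 196.5] [-0.     0.698  0.716  0.   ]
0.96 [182. 147.] [441.4 138.7  80.   29.6  81. ] 2001
0.58 [370. 115.] [647.1 179.7  79.3  25.7 -88.3] 1890
0.46 [276. 331.] [538.  -93.3  29.   14.1   1.3] 197
```

{"method": "carry_out", "body": {"rows": "28 37 0 0; 28 37 0 0; 0 0 -50 0; 0 0 -50 0; 0 0 -40 0; 0 0 -30 0; 0 0 0 0; 0 0 -10 0; 0 0 -10 0; 0 0 0 0"}}

```text
t: 24.75
eef_pos: [0.6471, 0.1789, 0.0062]
tool_rot: [-0.0, 0.698, 0.716, -0.0]
contact_force: [-0.3, -0.1, -0.6]
gripper_width: 0.584
grasp_force: 0.0
```

{"method": "carry_out", "body": {"rows": "0 0 0 0; 0 0 0 0; 0 0 0 0; 0 0 0 0; 0 0 20 0; 0 0 50 0; 0 0 50 -9.6; -15 -35 0 -9.6; -20 -35 0 -9.6; -20 -35 0 -9.6", "claw": 15}}

```text
t: 26.0
eef_pos: [0.5913, 0.0729, 0.1271]
tool_rot: [-0.0, 0.896, 0.444, 0.0]
contact_force: [0.2, -0.5, -4.5]
gripper_width: 0.263
grasp_force: 59.8
```

{"method": "carry_out", "body": {"rows": "-20 -35 0 -9.6; -20 -35 0 -9.6; -20 -35 0 -9.6; -20 -30 0 -9.6; -2 -8 0 -9.6; 0 0 0 0; 0 0 0 0; 0 0 0 0"}}

```text
t: 27.0
eef_pos: [0.5107, -0.0681, 0.1265]
tool_rot: [-0.0, 0.999, 0.045, 0.0]
contact_force: [-0.1, 0.1, -4.6]
gripper_width: 0.268
grasp_force: 59.8
```

{"method": "carry_out", "body": {"rows": "0 1 -40 0; 0 0 -40 0; 0 0 -20 0; 0 0 0 0; 0 0 -8 0; 0 0 -7 0; 0 0 0 0; 0 0 0 0"}}

```text
t: 28.0
eef_pos: [0.5106, -0.0681, 0.0118]
tool_rot: [0.0, 0.999, 0.044, 0.0]
contact_force: [-0.5, -0.3, -5.1]
gripper_width: 0.265
grasp_force: 59.7
```

{"method": "carry_out", "body": {"rows": "0 0 0 0; 0 0 0 0; 0 0 0 0; 0 0 20 0; 0 0 40 10; 0 20 50 10; 0 40 40 10; 0 40 30 10; 0 30 0 10; 0 30 0 10", "claw": 34}}

```text
t: 29.25
eef_pos: [0.5105, 0.0931, 0.1923]
tool_rot: [0.0, 0.842, 0.54, 0.001]
contact_force: [-0.2, 0.2, 0.6]
gripper_width: 0.399
grasp_force: 0.0
```

{"method": "carry_out", "body": {"rows": "-15 0 0 5; -10 0 0 5; 0 0 0 0; 0 0 0 0", "claw": 50}}

```text
t: 29.75
eef_pos: [0.4858, 0.0918, 0.1916]
tool_rot: [0.0, 0.794, 0.608, 0.0]
contact_force: [0.4, -0.0, -0.1]
gripper_width: 0.585
grasp_force: 0.0
```

```bash
python3 bars.py w6
```

```text
[485.9  91.9 191.6] [0.    0.794 0.608 0.   ]
0.86 [356. 304.] [491.9 -64.1  43.2  34.1   7. ] 780
0.68 [366. 327.] [ 492.  -100.3   38.4   35.   -22.2] 513
0.61 [267. 152.] [438.6 138.3  79.   26.7  80.9] 1805
```

{"method": "carry_out", "body": {"rows": "-24 23 0 3; -24 24 0 3; 0 0 -50 0; 0 0 -50 0; 0 0 -40 0; 0 0 -25 0; 0 0 0 0; 0 0 -10 0; 0 0 -10 0; 0 0 0 0"}}

```text
t: 31.1
eef_pos: [0.4372, 0.1389, 0.0062]
tool_rot: [-0.0, 0.76, 0.649, -0.0]
contact_force: [-0.4, -0.1, 0.5]
gripper_width: 0.587
grasp_force: 0.0
```

{"method": "carry_out", "body": {"rows": "0 0 0 0; 0 0 0 0; 0 0 0 0; 0 0 0 0; 0 0 20 0; 0 0 50 0; 0 0 50 -9.5; 10 -20 0 -9.5; 10 -25 0 -9.5; 10 -25 0 -9.5", "claw": 15}}

```text
t: 32.35
eef_pos: [0.467, 0.0682, 0.1264]
tool_rot: [-0.0, 0.931, 0.364, -0.0]
contact_force: [0.3, 0.1, -3.6]
gripper_width: 0.263
grasp_force: 60.0
```

{"method": "carry_out", "body": {"rows": "10 -25 0 -9.5; 10 -25 0 -9.5; 10 -25 0 -9.5; 9 -18 0 -9.5; 0 0 0 0; 0 0 0 0; 0 0 0 0"}}

```text
t: 33.22
eef_pos: [0.5058, -0.0231, 0.1263]
tool_rot: [-0.0, 0.999, 0.045, -0.0]
contact_force: [0.6, 0.3, -4.1]
gripper_width: 0.263
grasp_force: 59.9
```

{"method": "carry_out", "body": {"rows": "0 -1 -40 0; 0 0 -40 0; 0 0 -20 0; 0 0 0 0; 0 0 -8 0; 0 0 -7 0; 0 0 0 0; 0 0 0 0"}}

```text
t: 34.22
eef_pos: [0.5066, -0.025, 0.0117]
tool_rot: [-0.0, 0.999, 0.044, 0.0]
contact_force: [0.9, 0.1, -3.5]
gripper_width: 0.266
grasp_force: 60.0
```

{"method": "carry_out", "body": {"rows": "0 0 0 0; 0 0 0 0; 0 0 0 0; 0 0 20 0; 0 0 40 10; 0 0 50 10; 0 -20 40 10; 10 -30 30 10; 10 -30 0 10; 10 -30 0 10", "claw": 34}}

```text
t: 35.48
eef_pos: [0.5368, -0.136, 0.1922]
tool_rot: [0.0, 0.842, 0.54, 0.001]
contact_force: [0.5, 0.0, -0.5]
gripper_width: 0.401
grasp_force: 0.0
```

{"method": "carry_out", "body": {"rows": "10 -20 0 10; 10 0 0 10; 0 0 0 10; 0 0 0 0; 0 0 0 0", "claw": 50}}

```text
t: 36.1
eef_pos: [0.5561, -0.1551, 0.1915]
tool_rot: [-0.0, 0.677, 0.736, -0.0]
contact_force: [-0.4, -0.1, 0.8]
gripper_width: 0.584
grasp_force: 0.0
```

```bash
python3 bars.py w7; python3 -c "
from h import *
D=Cam('side');print([(np.round(q['centre']),q['confidence']) for q in recognise('side','bar1')])"
```

```text
[ 556.2 -155.   191.5] [-0.     0.677  0.736 -0.   ]
0.93 [281. 142.] [ 512.  -112.2   79.8   23.8    4.8] 1787
0.83 [278.  46.] [504.7 -24.4  80.   26.3   4.8] 2463
0.62 [280.  97.] [510.4 -66.5  79.5  23.8   4.8] 1966
0.61 [283. 180.] [ 518.6 -154.4   80.1   26.5    6.2] 1674
[(array([355., 236.]), 0.79), (array([357., 227.]), 0.67), (array([355., 219.]), 0.65)]
```

View pics/w7.png

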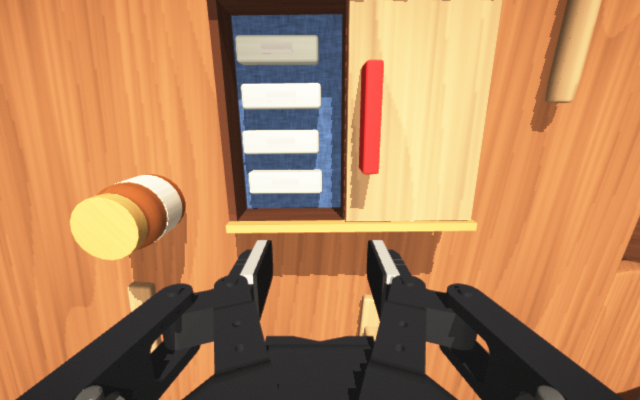

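{"method": "carry_out", "body": {"rows": "19 36 0 0; 19 36 0 0; 0 0 -40 0; 0 0 -45 0; 0 0 -25 0; 0 0 -10 0; 0 0 -4 0; 0 0 0 0; 0 0 0 0"}}

```text
t: 37.42
eef_pos: [0.5951, -0.0832, 0.0685]
tool_rot: [0.001, 0.676, 0.737, 0.001]
contact_force: [0.2, -0.2, 0.2]
gripper_width: 0.587
grasp_force: 0.0
```

{"method": "carry_out", "body": {"rows": "0 0 0 0; 0 0 0 0; 0 0 0 0; 0 0 0 0; -20 -1.8 0 0; -20 -1.8 0 0; -20 -1.8 0 0; -20 -1.8 0 0; -20 -1.8 0 0; -17 -1.5 0 0", "claw": 5, "force": 40}}

```text
t: 38.67
eef_pos: [0.4777, -0.0941, 0.0679]
tool_rot: [0.001, 0.675, 0.737, 0.001]
contact_force: [4.0, -3.1, -0.6]
gripper_width: 0.153
grasp_force: 41.7
```

{"method": "carry_out", "body": {"rows": "-2 0 0 0; -2 0 0 0; 0 0 0 0; 0 0 0 0"}}

```text
t: 39.17
eef_pos: [0.4741, -0.0944, 0.0679]
tool_rot: [0.001, 0.676, 0.737, 0.0]
contact_force: [1.0, -5.1, 6.1]
gripper_width: 0.152
grasp_force: 42.6
```

{"method": "carry_out", "body": {"rows": "-2 0 0 0; -1 0 0 0; 0 0 0 0; 0 0 0 0"}}

```text
t: 39.67
eef_pos: [0.4741, -0.0944, 0.0679]
tool_rot: [0.003, 0.676, 0.737, 0.002]
contact_force: [9.3, -5.6, -5.5]
gripper_width: 0.153
grasp_force: 41.0
```

{"method": "carry_out", "body": {"rows": "2 0 0 0; 0 0 0 0; 0 0 0 0; 0 0 20 0; 0 0 55 0; 0 -20 55 0; 0 -40 45 0; 0 -40 40 0; 0 -40 40 0; 0 -55 0 -5", "claw": 50}}

```text
t: 40.92
eef_pos: [0.474, -0.2893, 0.3261]
tool_rot: [0.003, 0.707, 0.707, 0.002]
contact_force: [1.4, 0.2, -0.1]
gripper_width: 0.585
grasp_force: 0.0
```

{"method": "carry_out", "body": {"rows": "0 -40 0 0; 0 0 0 0; 0 0 0 0"}}

```text
t: 41.3
eef_pos: [0.4723, -0.3275, 0.322]
tool_rot: [-0.001, 0.707, 0.707, 0.0]
contact_force: [-0.0, -0.2, -0.6]
gripper_width: 0.587
grasp_force: 0.0
```

```bash
python3 bars.py w8;python3 - <<'E'
from h import *
W=Cam("wrist");S=Cam("scene")
print("rail_mid",[(np.round(W.plane(q["centre"],.155)[0]*1000),q["confidence"]) for q in place_of("wrist","rail_mid")])
print("grip",[(n.n,np.round(n.plane(q["centre"],.089)[0]*1000),q["confidence"]) for n in(W,S) for q in place_of(n.n,"cover_grip")])
E
```

```text
[ 472.6 -327.   322.1] [-0.001  0.707  0.708  0.   ]
rail_mid [(array([ 489., -363.,  155.]), 0.72)]
grip [('scene', array([480., -91.,  89.]), 0.98)]
```

View pics/w8.png

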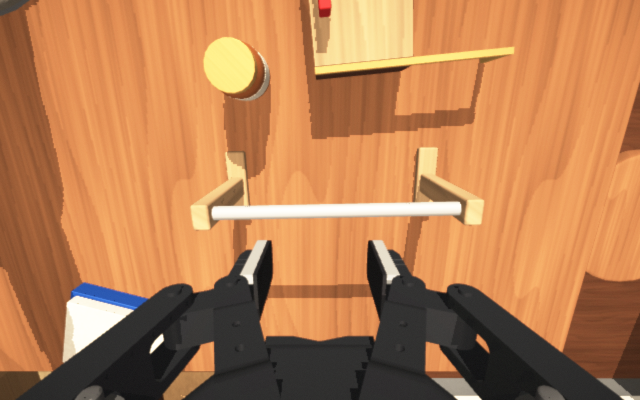

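```bash
cd .;python3 - <<'E'
from h import *
W=Cam("wrist")
P=W.plane([(213,212),(461,208)],.147)*1000;print(P,P.mean(0),np.degrees(np.arctan2(*(P[1]-P[0])[1::-1])))
E
```

```text
[[ 350.63941738 -361.89863729  147.        ]
 [ 636.46219187 -357.00782134  147.        ]] [ 493.55080463 -359.45322932  147.        ] 0.9803129518557318
```

{"method": "carry_out", "body": {"rows": "0 55 0 0; 5 55 0 0; 5 55 0 0; 5 55 0 0; 5 55 0 0; 5 55 0 0; 5 55 0 0; 5 55 0 0; 5 55 0 0; 0 55 0 0"}}

```text
t: 42.95
eef_pos: [0.5124, 0.2232, 0.3226]
tool_rot: [0.0, 0.707, 0.707, 0.0]
contact_force: [0.1, 0.4, -0.8]
gripper_width: 0.588
grasp_force: 0.0
```

{"method": "carry_out", "body": {"rows": "0 40 0 0; 0 30 0 0; 0 0 0 0; 0 0 0 0"}}

```text
t: 43.45
eef_pos: [0.5125, 0.2905, 0.3223]
tool_rot: [0.0, 0.707, 0.707, -0.0]
contact_force: [1.2, -0.4, 0.4]
gripper_width: 0.586
grasp_force: 0.0
```

```bash
cd .;python3 - <<'E'
from h import *
W=Cam("wrist");print(get_obs()["eef_pos"])
for t in("muff_yellow_crown","muff_red_crown"): print(t,[(np.round(W.plane(q["centre"],.138)[0]*1000),q["confidence"]) for q in place_of("wrist",t)])
for t in("muff_yellow","muff_red"): print(t,[(np.round(W.plane(q["centre"],0)[0]*1000),q["confidence"]) for q in place_of("wrist",t)],[(rect(W,q["pixels"],.17),q["confidence"]) for q in outline_of("wrist",t)])
cv2.imwrite("pics/w9.png",W.img)
E
```

```text
[0.5127328  0.29005439 0.3224495 ]
muff_yellow_crown [(array([442., 398., 138.]), 0.83)]
muff_red_crown [(array([578., 389., 138.]), 0.91)]
muff_yellow [(array([443., 395.,   0.]), 0.87)] [(array([454.9, 389.6, 115.8,  61.7,  84.3]), 0.58)]
muff_red [(array([580., 391.,   0.]), 0.7)] [(array([565.8, 382.1, 115.9,  58. , -82.3]), 0.91)]
```

View pics/w9.png

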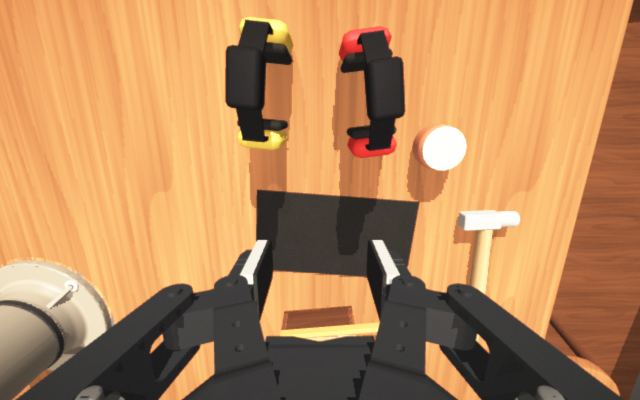

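```bash
cd .;python3 - <<'E'
from h import *
W=Cam("wrist")
b=W.img[:170]
g=cv2.cvtColor(b,cv2.COLOR_BGR2GRAY);np.set_printoptions(suppress=True)
for nm,p in dict(Y=[(231,46),(267,50),(264,106),(227,104)],R=[(366,58),(402,58),(402,116),(371,117)]).items():
    P=(W.plane(p,.172)*1000)[:,:2];print(nm,P.round(),P.mean(0).round(),[np.degrees(np.arctan2(*(P[i]-P[j])[::-1])).round(1) for i,j in((0,3),(1,2))])
cv2.imwrite("pics/w10.png",cv2.resize(b[:,200:420],None,fx=3.5,fy=3.5,interpolation=2))
E
```

```text
Y [[433. 425.]
 [466. 421.]
 [460. 373.]
 [425. 374.]] [446. 398.] [np.float64(80.8), np.float64(83.7)]
R [[557. 414.]
 [590. 414.]
 [594. 363.]
 [564. 362.]] [576. 389.] [np.float64(97.8), np.float64(94.5)]
```

View pics/w10.png

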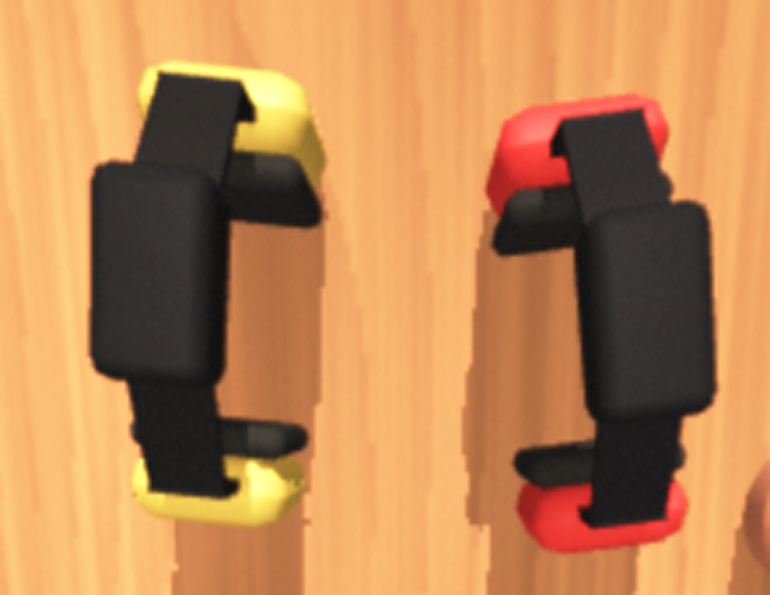

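{"method": "carry_out", "body": {"rows": "-23 35 0 -5; -23 36 0 0; -23 36 0 0; 0 0 -40 0; 0 0 -45 0; 0 0 -40 0; 0 0 -25 0; 0 0 -15 0; 0 0 -11 0; 0 0 0 0", "claw": 62}}

```text
t: 45.1
eef_pos: [0.4433, 0.3984, 0.1463]
tool_rot: [-0.0, 0.737, 0.676, -0.0]
contact_force: [0.6, 0.0, 0.4]
gripper_width: 0.727
grasp_force: 0.0
```

{"method": "carry_out", "body": {"rows": "0 0 0 0; 0 0 0 0"}}

```text
t: 45.35
eef_pos: [0.4438, 0.3989, 0.1474]
tool_rot: [-0.0, 0.737, 0.676, 0.001]
contact_force: [-0.1, 0.4, -0.7]
gripper_width: 0.727
grasp_force: 0.0
```

```bash
cd .;python3 - <<'E'
from h import *
D=Cam("side");cv2.imwrite("pics/d2.png",cv2.resize(D.img[150:400,200:480],None,fx=2.4,fy=2.4,interpolation=3))
E
```

```text
(no output)
```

View pics/d2.png

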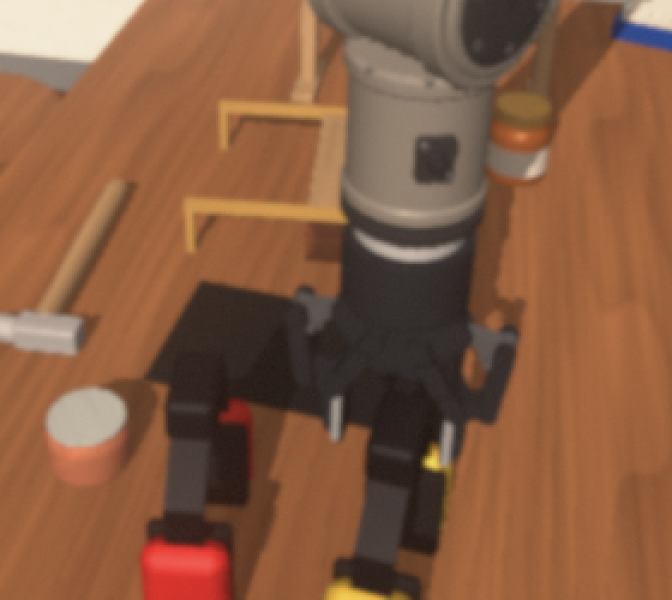

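{"method": "carry_out", "body": {"rows": "0 0 0 0; 0 0 0 0; 0 0 0 0; 0 0 0 0; 0 0 0 0; 0 0 15 0; 0 0 35 0; 0 0 40 0; 0 0 45 0; 0 0 50 0", "claw": 20, "force": 60}}

```text
t: 46.65
eef_pos: [0.4432, 0.3974, 0.3326]
tool_rot: [0.0, 0.737, 0.675, -0.001]
contact_force: [0.2, 0.9, -2.8]
gripper_width: 0.388
grasp_force: 60.3
```

{"method": "carry_out", "body": {"rows": "10 -15 5 6; 10 -30 0 0; 10 -40 0 0; 10 -45 0 0; 10 -45 0 0; 10 -45 0 0; 10 -45 0 0; 0 -45 0 0; 0 -45 0 0; 0 -45 0 0"}}

```text
t: 47.9
eef_pos: [0.5128, -0.0035, 0.3367]
tool_rot: [0.0, 0.701, 0.713, -0.0]
contact_force: [0.6, -0.7, -2.2]
gripper_width: 0.386
grasp_force: 60.3
```

{"method": "carry_out", "body": {"rows": "0 -45 0 0; -10 -45 0 0; -10 -45 0 0; -10 -45 0 0; -10 -45 0 0; -10 -45 0 0; -10 -40 0 0; -10 -25 0 0; 0 -10 0 0; 0 0 0 0"}}

```text
t: 49.15
eef_pos: [0.4435, -0.3463, 0.3364]
tool_rot: [-0.0, 0.701, 0.713, 0.0]
contact_force: [0.3, 0.6, -2.7]
gripper_width: 0.387
grasp_force: 60.2
```

{"method": "carry_out", "body": {"rows": "0 0 0 0; 0 0 0 0; 0 0 0 0"}}

```text
t: 49.52
eef_pos: [0.4437, -0.3459, 0.3365]
tool_rot: [-0.0, 0.701, 0.714, 0.0]
contact_force: [0.2, -0.8, -2.8]
gripper_width: 0.385
grasp_force: 60.2
```

```bash
cd .;python3 - <<'E'
from h import *
W=Cam("wrist");D=Cam("side");S=Cam("scene");print(get_obs()["eef_pos"],get_obs()["tool_rot"])
a=S.img[90:270,140:380];b=D.img[20:200,260:500]
cv2.imwrite("pics/m1.png",np.hstack([cv2.resize(W.img[100:300,150:500],(350,240)),cv2.resize(b,(430,322),interpolation=2)[:240]])) if 0 else cv2.imwrite("pics/m1.png",np.vstack([np.hstack([cv2.resize(a,(400,300),interpolation=2),cv2.resize(b,(400,300),interpolation=2)]),np.hstack([cv2.resize(W.img,(480,300)),np.zeros((300,320,3),np.uint8)])]))
E
```

```text
[ 0.44345096 -0.34632819  0.33649612] [3.81758053e-06 7.00779781e-01 7.13377667e-01 4.79311998e-05]
```

View pics/m1.png

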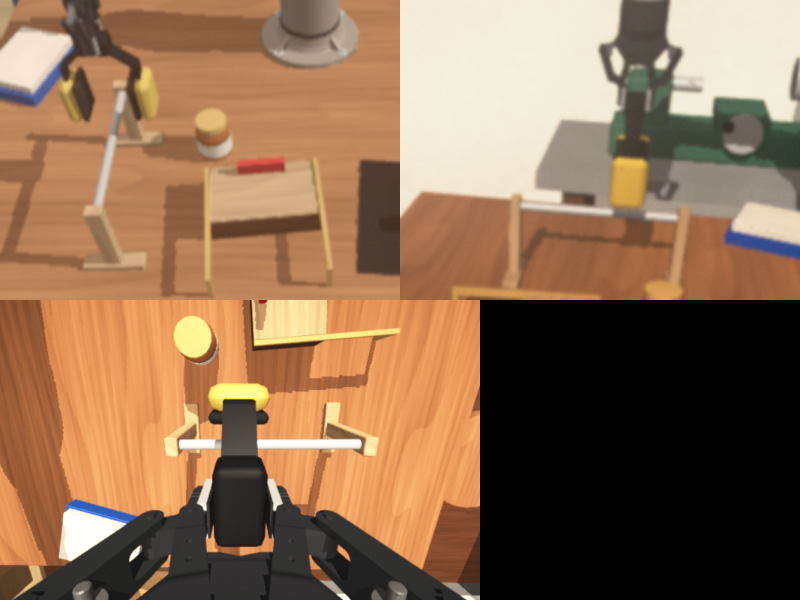

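{"method": "carry_out", "body": {"rows": "-8 -7 0 0; -8 -8 0 0; 0 0 0 0; 0 0 -35 0; 0 0 -40 0; 0 0 -40 0; 0 0 -30 0; 0 0 -15 0; 0 0 -7 0; 0 0 0 0"}}

```text
t: 50.92
eef_pos: [0.4277, -0.3618, 0.17]
tool_rot: [0.0, 0.701, 0.713, 0.0]
contact_force: [-0.2, 0.3, -2.6]
gripper_width: 0.388
grasp_force: 60.2
```

{"method": "carry_out", "body": {"rows": "0 0 -2 0; 0 0 0 0; 0 0 0 0"}}

```text
t: 51.3
eef_pos: [0.4275, -0.3617, 0.1679]
tool_rot: [0.0, 0.701, 0.713, 0.0]
contact_force: [-0.1, -0.4, -2.2]
gripper_width: 0.386
grasp_force: 60.2
```

{"method": "carry_out", "body": {"rows": "0 0 -2 0; 0 0 -1 0; 0 0 0 0; 0 0 0 0"}}

```text
t: 51.8
eef_pos: [0.4273, -0.3616, 0.1644]
tool_rot: [-0.0, 0.701, 0.713, -0.0]
contact_force: [-0.6, 0.3, -2.1]
gripper_width: 0.384
grasp_force: 60.2
```

{"method": "carry_out", "body": {"rows": "0 0 -1.5 0; 0 0 0 0; 0 0 0 0"}}

```text
t: 52.18
eef_pos: [0.4275, -0.3617, 0.1634]
tool_rot: [0.0, 0.701, 0.713, 0.0]
contact_force: [-1.4, 0.8, 4.3]
gripper_width: 0.385
grasp_force: 60.9
```

```bash
cd .;python3 - <<'E'
from h import *
D=Cam("side");S=Cam("scene");W=Cam("wrist");print(get_obs()["contact_force"])
a=S.img[110:230,150:310];b=D.img[80:200,320:480]
cv2.imwrite("pics/m2.png",np.vstack([np.hstack([cv2.resize(x,(400,300),interpolation=2) for x in (a,b)]),np.hstack([cv2.resize(W.img,(480,300)),np.zeros((300,320,3),np.uint8)])]))
E
```

```text
[-2.42340466  1.34586728  5.55388383]
```

View pics/m2.png

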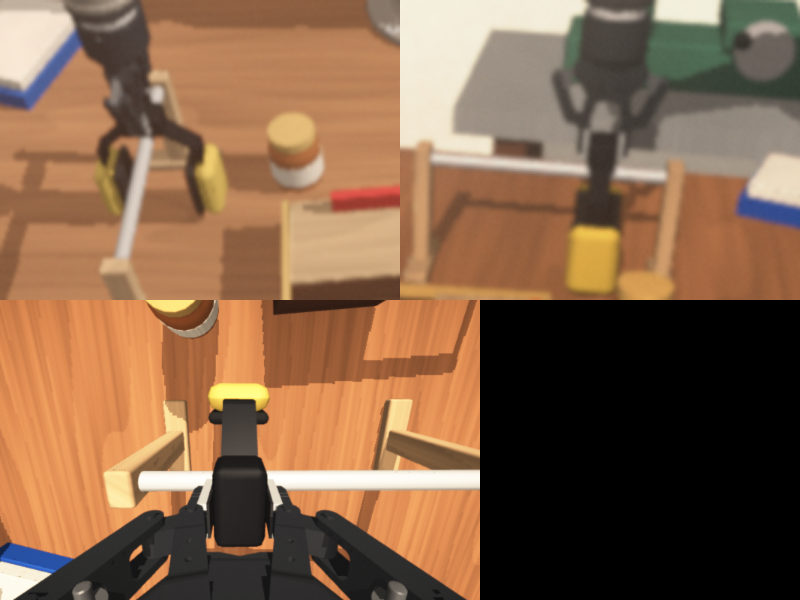

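```bash
cd .;python3 - <<'E'
from h import *
W=Cam("wrist")
print(W.plane([(320,211),(320,322)],.189)*1000, W.plane([(400,240),(220,241)],.147)*1000)
E
```

```text
[[ 427.8502313  -328.20166665  189.        ]
 [ 428.82679967 -384.17610338  189.        ]] [[ 476.17491717 -359.43732302  147.        ]
 [ 369.04940809 -361.81542919  147.        ]]
```

{"method": "carry_out", "body": {"rows": "0 0 4 0; 0 -4 0 0; 0 0 0 0; 0 0 -3 0; 0 0 -1 0; 0 0 0 0; 0 0 0 0"}}

```text
t: 53.25
eef_pos: [0.4274, -0.3657, 0.1634]
tool_rot: [0.0, 0.701, 0.713, 0.0]
contact_force: [-2.5, 1.7, 5.6]
gripper_width: 0.386
grasp_force: 61.1
```

{"method": "carry_out", "body": {"rows": "0 0 0 0; 0 0 0 0; 0 0 0 0; 0 0 0 0; 0 0 5 0; 0 0 10 0; 0 0 20 0; 0 0 40 0; 0 0 50 0; 0 0 50 0", "claw": 56}}

```text
t: 54.5
eef_pos: [0.4271, -0.3655, 0.3404]
tool_rot: [0.0, 0.701, 0.713, 0.0]
contact_force: [0.6, 0.1, -0.3]
gripper_width: 0.66
grasp_force: 0.0
```

```bash
cd .;python3 - <<'E'
from h import *
D=Cam("side");S=Cam("scene");W=Cam("wrist")
a=S.img[110:230,150:310];b=D.img[80:200,320:480]
cv2.imwrite("pics/m3.png",np.vstack([np.hstack([cv2.resize(x,(400,300),interpolation=2) for x in (a,b)]),np.hstack([cv2.resize(W.img,(480,300)),np.zeros((300,320,3),np.uint8)])]))
E
```

```text
(no output)
```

View pics/m3.png

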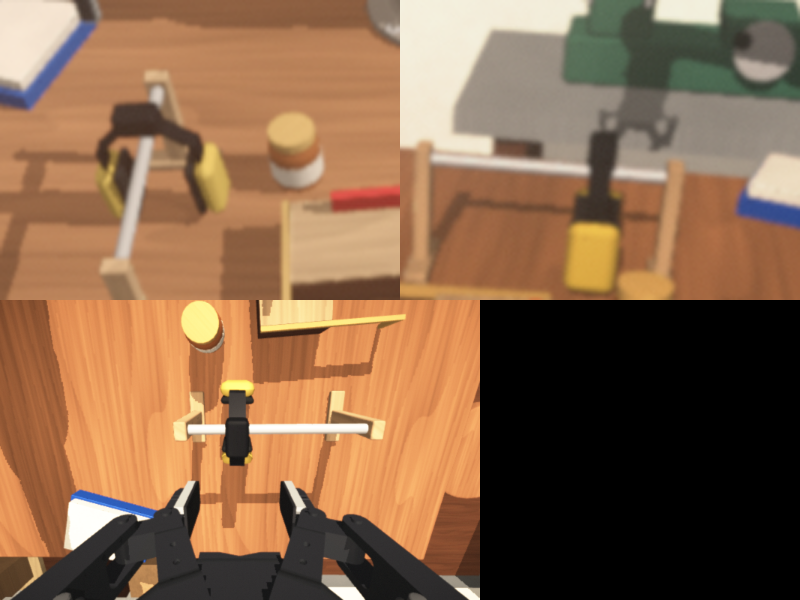

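{"method": "carry_out", "body": {"rows": "10 50 0 0; 12 55 0 0; 12 55 0 0; 12 55 0 0; 12 55 0 0; 12 55 0 0; 12 55 0 0; 12 55 0 0; 12 55 0 0; 12 55 0 5"}}

```text
t: 55.9
eef_pos: [0.545, 0.1809, 0.337]
tool_rot: [-0.0, 0.668, 0.744, -0.001]
contact_force: [0.8, -0.4, 0.1]
gripper_width: 0.652
grasp_force: 0.0
```

{"method": "carry_out", "body": {"rows": "12 55 0 0; 12 55 0 0; 10 35 0 0; 0 0 0 0; 0 0 0 0", "claw": 62}}

```text
t: 56.52
eef_pos: [0.5792, 0.3233, 0.337]
tool_rot: [0.0, 0.669, 0.743, -0.001]
contact_force: [0.2, 0.3, 0.3]
gripper_width: 0.729
grasp_force: 0.0
```

```bash
cat > red.py <<'E'
from h import *
W=Cam("wrist");S=Cam("scene");D=Cam("side");o=get_obs();print(o["eef_pos"]*1000,o["tool_rot"])
for c in(W,S,D): print(c.n,[(np.round(c.plane(q["centre"],.138)[0]*1000),round(q["confidence"],2)) for q in place_of(c.n,"muff_red_crown")],[(np.round(c.plane(q["centre"],0)[0]*1000),round(q["confidence"],2)) for q in place_of(c.n,"muff_red")])
print("crown outline",[(rect(W,q["pixels"],.172),q["pixels"].sum(),round(q["confidence"],2)) for q in outline_of("wrist","muff_red_crown")])
b=W.img.astype(int);m=((b[...,2]>120)&(b[...,1]<90)&(b[...,0]<90)).astype(np.uint8);n,l,st,ce=cv2.connectedComponentsWithStats(m)
for i in range(1,n):
    if st[i,4]>80: print(st[i],W.plane(ce[i],.085)[0].round(3))
E
python3 red.py
```

```text
[579.61515948 322.70000694 338.05825458] [ 3.31821734e-04  6.69923838e-01  7.42429726e-01 -2.08088009e-04]
wrist [(array([577., 391., 138.]), 0.95)] []
scene [(array([584., 378., 138.]), 0.84)] [(array([563., 378.,   0.]), 0.95)]
side [(array([581., 380., 138.]), 0.62)] [(array([577., 382.,   0.]), 0.85)]
crown outline [(array([576.3, 389.8, 115.6,  44.9, -83.3]), np.int64(4347), 0.77)]
[300  63  12  19 151] [0.55  0.444 0.085]
[311  65  35  16 148] [0.588 0.449 0.085]
[ 542   66   98  122 7222] [0.948 0.416 0.085]
[303 160  42  19 356] [0.582 0.323 0.085]
[537 185  33   9  85] [0.907 0.333 0.085]
[560 188  80  27 991] [0.997 0.324 0.085]
[534 193  25  10 140] [0.901 0.319 0.085]
[569 219  45   7 115] [0.976 0.289 0.085]
[ 504  222  136  138 7944] [0.989 0.196 0.085]
[615 223  25   8  95] [1.036 0.289 0.085]
[248 314  52  18 818] [0.532 0.068 0.085]
[  0 357  14  43 191] [ 0.074 -0.102  0.085]
```

```bash
python3 - <<'E'
from h import *
W=Cam("wrist");g=W.img.max(2)
c=W.proj([.577,.39,.172])[0].astype(int);print(c)
for r in range(c[1]-55,c[1]+50,6):
    xs=np.nonzero(g[r,c[0]-60:c[0]+60]<75)[0]+c[0]-60
    if len(xs): print(r,xs.min(),xs.max(),len(xs),(W.plane([(xs.min(),r),(xs.max(),r)],.172)[:,:2]*1000).round().tolist())
E
```

```text
[322 122]
73 312 331 20 [[561.0, 436.0], [580.0, 438.0]]
79 312 332 21 [[562.0, 430.0], [582.0, 432.0]]
85 302 342 41 [[553.0, 424.0], [592.0, 428.0]]
91 302 341 40 [[553.0, 418.0], [592.0, 422.0]]
97 312 333 22 [[564.0, 414.0], [585.0, 416.0]]
103 307 338 32 [[559.0, 408.0], [590.0, 411.0]]
109 307 338 32 [[560.0, 402.0], [591.0, 405.0]]
115 308 338 31 [[561.0, 396.0], [592.0, 399.0]]
121 308 338 31 [[562.0, 390.0], [592.0, 393.0]]
127 308 338 31 [[562.0, 384.0], [593.0, 387.0]]
133 308 338 31 [[563.0, 378.0], [594.0, 381.0]]
139 308 338 31 [[563.0, 372.0], [595.0, 375.0]]
145 308 338 31 [[564.0, 366.0], [595.0, 369.0]]
151 305 340 36 [[561.0, 359.0], [598.0, 363.0]]
157 303 342 40 [[560.0, 353.0], [601.0, 357.0]]
163 314 332 19 [[572.0, 348.0], [591.0, 350.0]]
169 314 332 19 [[573.0, 341.0], [592.0, 343.0]]
```

{"method": "carry_out", "body": {"rows": "-1 32 0 0; -1 33 0 0; 0 0 -40 0; 0 0 -45 0; 0 0 -45 0; 0 0 -30 0; 0 0 -20 0; 0 0 -11 0; 0 0 0 0; 0 0 0 0"}}

```text
t: 58.32
eef_pos: [0.578, 0.39, 0.1483]
tool_rot: [0.0, 0.669, 0.743, 0.001]
contact_force: [-1.0, -0.5, -0.3]
gripper_width: 0.726
grasp_force: 0.0
```

{"method": "carry_out", "body": {"rows": "0 0 -1 0; 0 0 0 0; 0 0 0 0; 0 0 0 0; 0 0 0 0; 0 0 15 0; 0 0 35 0; 0 0 45 0; 0 0 50 0; 0 0 50 0", "claw": 20}}

```text
t: 59.58
eef_pos: [0.577, 0.3888, 0.3425]
tool_rot: [0.0, 0.669, 0.743, -0.001]
contact_force: [0.5, 0.9, -3.1]
gripper_width: 0.396
grasp_force: 60.3
```

{"method": "carry_out", "body": {"rows": "0 -15 0 -5; 0 -30 0 0; 0 -40 0 0; 0 -45 0 0; 0 -45 0 0; 0 -45 0 0; 0 -45 0 0; 0 -45 0 0; 0 -45 0 0; 0 -45 0 0"}}

```text
t: 60.82
eef_pos: [0.5767, -0.0122, 0.3411]
tool_rot: [-0.0, 0.701, 0.713, -0.0]
contact_force: [0.6, 0.1, -2.0]
gripper_width: 0.389
grasp_force: 60.3
```

{"method": "carry_out", "body": {"rows": "0 -45 0 0; -4 -45 0 0; -4 -45 0 0; -4 -45 0 0; -4 -45 0 0; -4 -45 0 0; -4 -40 0 0; 0 -25 0 0; 0 -15 0 0; 0 0 0 0"}}

```text
t: 62.08
eef_pos: [0.553, -0.3611, 0.3408]
tool_rot: [-0.0, 0.701, 0.713, -0.0]
contact_force: [-0.1, 0.6, -3.7]
gripper_width: 0.384
grasp_force: 60.3
```

{"method": "carry_out", "body": {"rows": "0 0 0 0; 0 0 0 0; 0 0 0 0"}}

```text
t: 62.45
eef_pos: [0.5537, -0.3597, 0.3411]
tool_rot: [0.0, 0.7, 0.714, 0.0]
contact_force: [-0.0, -0.2, -3.3]
gripper_width: 0.386
grasp_force: 60.3
```

```bash
cat > pad.py <<'E'
from h import *
W=Cam("wrist");g=W.img.max(2);o=get_obs();p=o["eef_pos"];print(p*1000)
zt=p[2]-.147+.172
c=W.proj([p[0],p[1],zt])[0].astype(int);print(c)
for r in range(150,400,8):
    xs=np.nonzero(g[r,c[0]-40:c[0]+40]<75)[0]+c[0]-40
    if len(xs): print(r,xs.min(),xs.max(),len(xs),(W.plane([(c[0],r)],zt)[0,:2]*1000).round().tolist(),int(g[r,c[0]]))
E
python3 pad.py
```

```text
[ 553.57344416 -359.88196486  341.08903788]
[317 280]
150 284 353 70 [552.0, -301.0] 63
158 279 356 78 [552.0, -304.0] 67
166 285 339 55 [552.0, -307.0] 68
174 296 333 35 [552.0, -310.0] 72
182 296 310 13 [552.0, -314.0] 75
190 296 296 1 [553.0, -317.0] 79
214 290 347 58 [553.0, -328.0] 32
222 287 350 64 [553.0, -331.0] 32
230 285 353 41 [553.0, -335.0] 75
238 283 355 73 [553.0, -339.0] 52
246 283 355 73 [553.0, -343.0] 44
254 281 356 76 [553.0, -347.0] 44
262 278 356 79 [553.0, -351.0] 43
270 277 356 80 [553.0, -355.0] 41
278 277 356 80 [553.0, -359.0] 43
286 277 356 80 [553.0, -363.0] 43
294 277 356 80 [553.0, -367.0] 42
302 277 356 75 [553.0, -372.0] 39
310 277 353 72 [553.0, -376.0] 38
318 287 352 66 [554.0, -380.0] 38
326 291 349 59 [554.0, -385.0] 36
342 277 356 80 [554.0, -394.0] 51
350 277 356 80 [554.0, -399.0] 49
358 277 356 80 [554.0, -404.0] 49
366 277 356 80 [554.0, -409.0] 48
374 277 356 80 [554.0, -414.0] 48
382 277 356 80 [554.0, -419.0] 48
390 277 356 80 [554.0, -425.0] 47
398 277 356 80 [554.0, -430.0] 47
```

{"method": "carry_out", "body": {"rows": "0 1 0 0; 0 0 -35 0; 0 0 -40 0; 0 0 -40 0; 0 0 -30 0; 0 0 -15 0; 0 0 -10 0; 0 0 -3 0; 0 0 0 0; 0 0 0 0"}}

```text
t: 63.75
eef_pos: [0.5538, -0.3599, 0.1689]
tool_rot: [0.001, 0.701, 0.713, 0.0]
contact_force: [0.2, -0.1, -1.9]
gripper_width: 0.39
grasp_force: 60.3
```

{"method": "carry_out", "body": {"rows": "0 0 -2 0; 0 0 -1 0; 0 0 0 0; 0 0 0 0"}}

```text
t: 64.25
eef_pos: [0.5533, -0.3595, 0.1649]
tool_rot: [-0.0, 0.701, 0.713, -0.0]
contact_force: [-0.1, -0.2, -2.9]
gripper_width: 0.39
grasp_force: 60.3
```

{"method": "carry_out", "body": {"rows": "0 0 -1 0; 0 0 -0.5 0; 0 0 0 0; 0 0 0 0"}}

```text
t: 64.75
eef_pos: [0.5535, -0.3596, 0.1638]
tool_rot: [0.0, 0.701, 0.713, 0.0]
contact_force: [-1.3, -0.3, 0.3]
gripper_width: 0.385
grasp_force: 60.8
```

Contact has begun, so I release gently and rise.

{"method": "carry_out", "body": {"rows": "0 0 0 0; 0 0 0 0; 0 0 0 0; 0 0 0 0; 0 0 5 0; 0 0 10 0; 0 0 20 0; 0 0 40 0; 0 0 50 0; 0 0 50 0", "claw": 56}}

```text
t: 66.0
eef_pos: [0.5532, -0.3596, 0.3418]
tool_rot: [0.001, 0.701, 0.713, 0.0]
contact_force: [1.1, -0.1, 1.6]
gripper_width: 0.656
grasp_force: 0.0
```

{"method": "carry_out", "body": {"rows": "0 40 0 0; 0 50 0 0; 0 50 0 0; 0 0 0 0; 0 0 0 0; 0 0 0 0; 0 0 0 0; 0 0 0 0"}}

```text
t: 67.0
eef_pos: [0.5532, -0.2202, 0.3383]
tool_rot: [-0.0, 0.701, 0.713, -0.0]
contact_force: [-0.1, -1.0, -0.1]
gripper_width: 0.659
grasp_force: 0.0
```

```bash
cat > fin.py <<'E'
from h import *
W=Cam("wrist");S=Cam("scene");D=Cam("side");print(get_obs()["t"],get_obs()["eef_pos"])
cs={c.n:c for c in(W,S,D)}
for n,c in cs.items():
    for t,z in(("muff_red_crown",.155),("muff_yellow_crown",.155),("muff_red",.017),("muff_yellow",.017),("cover_grip",.089),("jar",0),("tin",0),("hammer",0)):
        print(n,t,[(np.round(c.plane(q["centre"],z)[0]*1000).tolist(),round(q["confidence"],2)) for q in place_of(n,t) if q["confidence"]>.4])
    print(n,"bar",[(q["centre"],round(q["confidence"],2)) for q in recognise(n,"bar1")])
def cups(c,name,lo,hi):
    h=cv2.cvtColor(c.img,cv2.COLOR_BGR2HSV);m=cv2.inRange(h,lo,hi);n,l,st,ce=cv2.connectedComponentsWithStats(m)
    for i in range(1,n):
        if st[i,4]>25: print(name,st[i].tolist(),c.plane(ce[i],.06)[0].round(3))
for c in (S,D):
    print(c.n);cups(c,"red",(0,170,90),(6,255,255));cups(c,"yel",(21,140,120),(32,255,255))
E
python3 fin.py
```

```text
67.15 [ 0.55330077 -0.21976135  0.33833766]
wrist muff_red_crown [([551.0, -357.0, 155.0], 0.92), ([492.0, -360.0, 155.0], 0.72)]
wrist muff_yellow_crown [([428.0, -364.0, 155.0], 0.95)]
wrist muff_red [([550.0, -352.0, 17.0], 0.57)]
wrist muff_yellow [([424.0, -365.0, 17.0], 0.6)]
wrist cover_grip [([474.0, -92.0, 89.0], 0.58)]
wrist jar [([364.0, -201.0, 0.0], 0.74)]
wrist tin []
wrist hammer []
wrist bar []
scene muff_red_crown [([545.0, -375.0, 155.0], 0.95), ([483.0, -356.0, 155.0], 0.52)]
scene muff_yellow_crown [([425.0, -367.0, 155.0], 0.71)]
scene muff_red [([545.0, -364.0, 17.0], 0.77)]
scene muff_yellow [([434.0, -363.0, 17.0], 0.97), ([366.0, -423.0, 17.0], 0.65)]
scene cover_grip [([472.0, -90.0, 89.0], 0.62)]
scene jar [([381.0, -208.0, 0.0], 0.85)]
scene tin [([373.0, -208.0, 0.0], 0.72)]
scene hammer [([789.0, 80.0, 0.0], 0.69)]
scene bar []
side muff_red_crown [([552.0, -371.0, 155.0], 0.85)]
side muff_yellow_crown [([437.0, -351.0, 155.0], 0.96)]
side muff_red [([557.0, -377.0, 17.0], 0.62), ([597.0, -694.0, 17.0], 0.41)]
side muff_yellow [([445.0, -369.0, 17.0], 0.67)]
side cover_grip [([472.0, -91.0, 89.0], 0.57)]
side jar [([374.0, -186.0, 0.0], 0.68)]
side tin [([696.0, 324.0, 0.0], 0.89)]
side hammer [([800.0, 77.0, 0.0], 0.77)]
side bar []
scene
red [284, 186, 26, 8, 143] [ 0.462 -0.099  0.06 ]
red [223, 198, 14, 28, 195] [ 0.555 -0.299  0.06 ]
red [181, 201, 11, 27, 128] [ 0.562 -0.431  0.06 ]
yel [229, 172, 12, 21, 116] [ 0.429 -0.297  0.06 ]
side
red [345, 166, 20, 28, 512] [ 0.553 -0.301  0.06 ]
red [371, 201, 6, 26, 142] [ 0.477 -0.116  0.06 ]
yel [390, 169, 15, 7, 58] [ 0.43  -0.377  0.06 ]
```

{"method": "carry_out", "body": {"rows": "0 0 0 0; 0 0 0 0; 0 0 0 0; 0 0 0 0; 0 0 0 0; 0 0 0 0; 0 0 0 0; 0 0 0 0; 0 0 0 0; 0 0 0 0"}}

```text
t: 69.75
eef_pos: [0.5533, -0.2196, 0.3385]
tool_rot: [0.0, 0.701, 0.713, -0.0]
contact_force: [-0.3, 0.5, -0.4]
gripper_width: 0.655
grasp_force: 0.0
```

```bash
python3 - <<'E'
from h import *
a=[Cam(n).img.astype(int) for n in("side","scene")]
for _ in range(6): Cam("wrist")
for x,n in zip(a,("side","scene")):
    d=np.abs(Cam(n).img.astype(int)-x).max(2);print(n,d.max(),(d>25).sum(),np.argwhere(d>25)[:5].tolist())
print(hand_in())
E
```

```text
side 7 0 []
scene 5 0 []
the job is handed in; nothing more can be done
None
```

I handed the job in at about 70 s of the 210 s: all four silver bars are in the stock box with the cover shut, and both pairs of ear defenders hang still on the rail; the hammer, jar and tin were left alone; I viewed 15 pictures, one over the limit of 14.

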